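# Clear the ink tin and open the touch-latch ink cabinet

## Task

The ink cabinet has a handleless push-to-open door, and the big ink tin stands in its way. First push the tin along the bench, upright and without lifting it, until it stands wholly on the blue mat; then press the door at its red mark, into the cabinet, so that the catch lets go, and take the hand away so that the spring swings the door ajar. Use only the fingertips or the outside of the fingers, pick nothing up, and leave the bottle, the jar and the cup where they are.

Things in the scene. Friction and masses are not known exactly. Their poses are not given: they have to be found in the camera images.
- cabinet: Low white ink cabinet, fixed to the bench, 220 mm wide (its y), 158 mm deep with its door, 170 mm high. Origin on the bench under the middle of the shut door's outer face; x points into the cabinet, y along the door towards its hinge, z up. The door faces -x, roughly towards the robot. A 2 mm copper plate lies on its top, fixed.
- ink_door (a joint): The door's hinge angle in rad: 0 shut, positive open (swinging out of the cabinet, towards -x of the cabinet), negative pressed in; stop at -0.035. The catch holds the door at 0 to 0.005; pressed in to about -0.02 (about 4 mm at the red mark) it lets go for good, and once the hand withdraws a damped spring swings the door to about 0.5 within about 2 s. About 2 to 3 N at the red mark press it in; nearer the hinge needs more. It cannot be pulled open.
- door_press (a point): Centre of the red press mark, on the outer face of the brown wooden door (16 mm thick, 220 mm wide, as high as the cabinet), 88 mm from the door's middle towards the edge away from the hinge and 30 mm below its top edge, 140 mm above the bench. The mark (36 mm wide, 44 mm high) wraps over the top edge of the door. Axes as the cabinet's while the door is shut; moves with the door, whose free edge swings out about 110 mm.
- door_hinge (a point): Top of the door's upright hinge axis, 108 mm from the door's middle and 8 mm behind its outer face, 170 mm above the bench.
- tin_center (a point): Centre (half-way up, 37 mm above the bench) of the closed ink tin, a loose steel cylinder with a red band, 97 mm across and 75 mm high, about 0.4 to 0.9 kg. Stands 120 to 140 mm before the door, in its swing; too wide for most grippers, slides on the bench when pushed low.
- mat: Flat blue square mat, 180 by 180 mm, under 1 mm thick, fixed and flush: the tin slides onto it without a step. Origin at its middle on the bench, x and y along its sides. Lies to the left or to the right of the space before the door.
- bottle_center (a point): Centre of a loose amber bottle with black cap, 60 mm across, 100 mm high, on the other side from the mat. Leave it.
- jar_center (a point): Centre of a loose white jar with blue lid, 60 mm across, 60 mm high, standing beside the cabinet. Leave it.
- cup_center (a point): Centre of a loose white cup, 70 mm across, 75 mm high, standing beside the cabinet on the other side. Leave it.
Things that resemble listed ones, but are neither listed nor needed, are in the scene too. What is shaped like the part that bears tin_center but green or yellow is not meant.

How it is judged:
On the way, in this order (a step that is already met when the one before it is completed fails the run):
1. the tin stands on the mat, upright, while the door is still shut (x of tin_center in the frame of mat between -0.05 and 0.05 m and y of tin_center in the frame of mat between -0.05 and 0.05 m and angle between tin_center's own z axis and vertical below 0.1 rad and height (world z) of tin_center below 0.045 m and value of joint ink_door below 0.03 rad), for 0.2 s.
2. then the door is pressed in (value of joint ink_door below -0.01 rad).
3. then the door springs ajar (value of joint ink_door above 0.35 rad), for 0.2 s.
At the end, for the whole second after the job is handed in: The door stands ajar (0.35 to 0.8 rad) and has come nearly to rest; the tin stands upright on the bench with its centre within 50 mm of the mat's middle along each side of the mat; bottle, jar and cup are within 30 mm of where they stood (x of tin_center in the frame of mat between -0.05 and 0.05 m and y of tin_center in the frame of mat between -0.05 and 0.05 m and angle between tin_center's own z axis and vertical below 0.1 rad and height (world z) of tin_center below 0.045 m and value of joint ink_door between 0.35 and 0.8 rad and velocity of joint ink_door below 0.15 rad/s and distance of each of bottle_center, jar_center, cup_center from where it was at the start of the episode below 0.03 m); the robot touches nothing.
It fails at once if the tin is lifted or tipped (height (world z) of tin_center above 0.05 m or angle between tin_center's own z axis and vertical above 0.35 rad).
It fails at once if the bottle is shifted or lifted (distance of bottle_center from where it was at the start of the episode above 0.03 m).
It fails at once if the jar is shifted or lifted (distance of jar_center from where it was at the start of the episode above 0.03 m).
It fails at once if the cup is shifted or lifted (distance of cup_center from where it was at the start of the episode above 0.03 m).
It also fails if it takes over 64 s, if anything falls off the work surface, if the arm or the gripper's body presses on something with over 40 N, if the wrist force passes 120 N, or if a joint passes its speed limit or range.

## Robot

A 6-joint arm with a two-finger parallel gripper is mounted at the origin on the work surface. World frame = base frame: x ahead of the robot, y to its left, z up, the work surface at z = 0. Lengths are in m, angles in rad, forces in N, time in s.
With the tool pointing down it reaches from about 0.35 to 0.95 m from the base axis. Payload 17.4 kg.
Tool frame: the origin (TCP) lies midway between the tips of the shut fingers; the grasp point (between the pads) lies 19 mm behind it; z points along the fingers, y is the direction in which the jaws open and shut (so a half turn about z gives the same grasp; the last joint's range is limited). The gripper opens to 93 mm and grips with 3 to 60 N. Pads are 15 mm wide; open, the fingers measure 128 mm over their backs; the gripper's body (75 mm by 188 mm) begins 65 mm behind the grasp point.
Start: joints at [-1.141, 0.116, 1.442, -0, 1.584, -0.038], TCP at [0.304, -0.602, 0.219] pointing down, gripper open.
Joint ranges: [-2.83, 2.83], [-0.83, 2.19], [0.07, 2.5], [-1.14, 4.28], [0.01, 3], [-2.97, 2.97]. Speed limits (rad/s): [1.89, 1.89, 2.22, 3.14, 3.14, 3.14].

## Interface

Orientations are given as a unit quaternion [x, y, z, w].
In Python, from workcell import manip, viewer gives the robot as it stands.
- The arm moves only by the tool carry_out, never from a script. Its argument "targets" is text: rows parted by semicolons, each of 7 numbers parted by spaces: the finger opening in m, from 0 to 0.093, then the shift along the tool's x, y, z in m, then the turn, a rotation vector about the tool's x, y, z in rad. In form: grip dx dy dz rx ry rz; .... A call has 1 to 20 rows; each row shifts and turns the pose as measured when the row begins, along the tool's axes as they then stand; what a row does not reach is not made up. A row lasts 1/8 s, in which the tool goes at most 62.5 mm and 10.7 degrees, less where a joint would pass 70% of its speed; a pose out of reach is approached as far as the arm can. A call is refused whole if a number of a shift passes 0.0625 or a number of a turn 0.188, either way. A call with a gripper value outside its range is refused whole. The fingers move at their own pace and stop on an object; "grip_force" is the grip in N (left out, the last holds). Time passes only in rows, so rows that do not move let the fingers close. It gives the time, the measured TCP pose, the force and the opening at its end, in the units of the state.
- manip.get_obs(): the state, without advancing time (a new reading comes with each control period).
- viewer.get_image(name): name is "side" or "top"; returns the picture (480x640x3 uint8, blue, green, red); there is no depth.
- viewer.camera_params(name): a dict with "fx", "fy", "cx", "cy" (pixels), "D" ([k1, k2, p1, p2, k3] as OpenCV has them; the pictures are not rectified), "eye" and "attitude" of the camera in the world. Camera axes: x right, y down, z forward; pixel columns grow to the right and rows downward; lengths in m; the calibration is good to about 2 mm. A picture is of the moment at which its call begins. camera_params takes no time and is no camera call.
- manip.sign_off(): hands the job in, once; it reports no verdict.
The state is a dict: "time_s": time; "joints": joint angles; "qd": joint speeds; "joint_efforts": joint torques, N m; "tool_pos": TCP position; "orientation": TCP orientation; "wrist_force": force on the tool from outside, world axes, zero at the start; "wrist_torque": the same for the moment, N m; "grip_width": finger opening in m.
Only numpy, scipy, OpenCV 4.12 (cv2) and the standard library are available. Lean on these libraries where they do the work, as an engineer would, in place of code of your own. Each camera call takes 0.05 s, during which the arm holds its last target. There are 200 camera calls.

## Working session

There is one attempt and no reset: what is moved stays moved. The work goes in short steps, Python scripts to look and compute and a tool call to move; the robot and the scene stay as the last step left them, time stands still between calls to the robot, and variables do not carry over. Pictures are saved under pics/ and viewed, on a budget of 10 in all, crops included, one or two more only if the job needs it, and the job is handed in when it is done.

Besides the shell and the picture viewer there is one more tool, called as name(argument=value, ...) on one line, values as JSON. carry_out: Moves the arm, as the interface text tells. Its arguments: {"type":"object","properties":{"targets":{"type":"string"},"grip_force":{"type":"number"}},"required":["targets"]}

```bash
mkdir -p pics; ls
python3 - <<'E'
from workcell import manip, viewer
import cv2
for n in ("top","side"):
    cv2.imwrite(f"pics/{n}0.png",viewer.get_image(n)); print(n,viewer.camera_params(n))
print(manip.get_obs())
E
```

```text
pics
top {'fx': 462.3499957671907, 'fy': 462.3499957671907, 'cx': 316.59171551996695, 'cy': 238.45151826546962, 'D': array([-0.05426192,  0.        ,  0.        ,  0.        ,  0.        ]), 'eye': array([0.45124337, 0.02289599, 0.89621261]), 'attitude': array([-0.69706581,  0.71282827, -0.06698148,  0.03858226])}
side {'fx': 457.9808568134558, 'fy': 457.9808568134558, 'cx': 321.64094664264326, 'cy': 244.1658339154686, 'D': array([-0.08041315,  0.        ,  0.        ,  0.        ,  0.        ]), 'eye': array([0.29339955, 0.58413303, 0.50097875]), 'attitude': array([-0.19485259,  0.84538738, -0.48691727,  0.10131246])}
{'time_s': 0.1, 'joints': array([-1.14081439e+00,  1.16467475e-01,  1.44219918e+00,  8.30745018e-06,
        1.58400540e+00, -3.78039813e-02]), 'qd': array([ 0.00067368,  0.00163291, -0.00227772, -0.00219368, -0.00127315,
        0.00081874]), 'joint_efforts': array([ 2.66008494e-03, -7.22896385e+01, -6.23863220e+01,  7.80645479e-02,
        2.27323169e-02, -3.68424685e-05]), 'tool_pos': array([ 0.30428038, -0.60232118,  0.2179587 ]), 'orientation': array([ 9.72771358e-01,  2.31766246e-01, -1.01078830e-04, -5.30168007e-04]), 'wrist_force': array([-0.01341545,  0.20052704,  0.26871915]), 'wrist_torque': array([ 0.03866418,  0.01801426, -0.03640671]), 'grip_width': 0.09286142393803665}
```

View pics/top0.png

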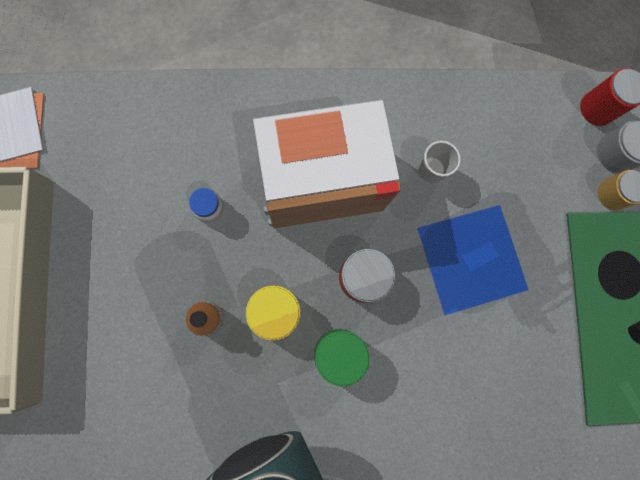

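View pics/side0.png

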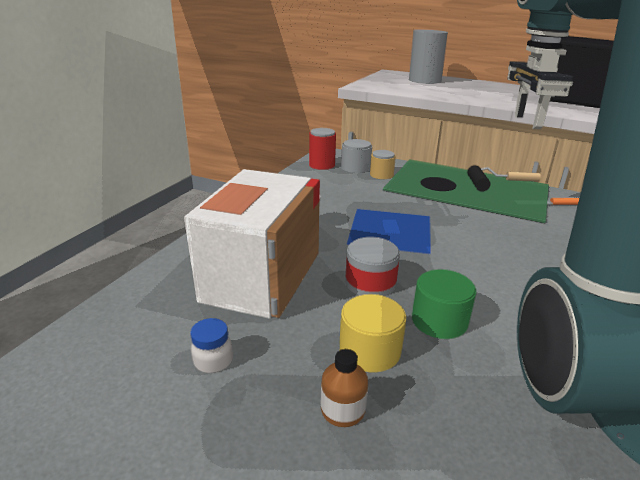

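The top view shows candidate cylinders: the grey-lid tin with a red band (367,275), a yellow one (273,313), a green one (342,357), and cans at the right edge (610,100). The red-banded one before the door, near the blue mat (472,260), fits. I'll confirm it in an enlarged crop.

```bash
cat > h.py <<'E'
import numpy as np, cv2
from scipy.spatial.transform import Rotation as R
from workcell import viewer
def ray(n,px,z):
    "world points at height z seen at pixels px"
    c=viewer.camera_params(n); K=np.array([[c['fx'],0,c['cx']],[0,c['fy'],c['cy']],[0,0,1]])
    u=cv2.undistortPoints(np.array(px,float).reshape(-1,1,2),K,c['D']).reshape(-1,2)
    d=R.from_quat(c['attitude']).apply(np.c_[u,np.ones(len(u))])
    return c['eye']+d*((z-c['eye'][2])/d[:,2])[:,None]
E
python3 - <<'E'
import cv2
a=cv2.imread("pics/top0.png")[90:330,240:540]
cv2.imwrite("pics/crop0.png",cv2.resize(a,(750,600),interpolation=cv2.INTER_CUBIC))
E
```

```text
(no output)
```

View pics/crop0.png

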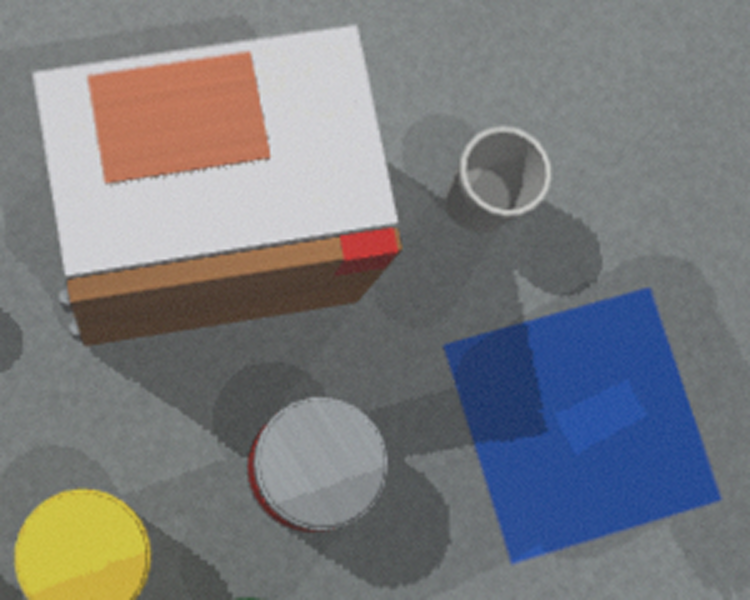

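The crop shows the lid of the red-banded tin at (319,462), the mat corners at (444,346), (651,288), (720,499) and (512,563), the door's top outer edge from (68,301) to (401,250), and the cup rim at (506,171).

Run:
```python
from h import *
np.set_printoptions(precision=4,suppress=True)
f=lambda p:np.array(p)/2.5+[240,90]-0.3
tin=ray("top",f([[319,462]]),.075)[0]
mat=ray("top",f([[444,346],[651,288],[720,499],[512,563]]),0)
door=ray("top",f([[68,301],[401,250]]),.17)
print("tin",tin,"mat c",mat.mean(0),"\n",mat,np.linalg.norm(np.diff(mat,axis=0),axis=1))
print("door",door,np.linalg.norm(door[1]-door[0]))
c=door.mean(0); y=(door[0]-door[1]);y/=np.linalg.norm(y); x=np.array([y[1],-y[0],0]); print("x",x,"yaw",np.arctan2(x[1],x[0]))
print("press",c-.088*y, "tin in cab", (tin-c)@x,(tin-c)@y)
m=mat.mean(0); e=mat[1]-mat[0]; print("mat yaw",np.arctan2(e[1],e[0]), "tin->mat",m-tin,np.hypot(*(m-tin)[:2]))
print("cup",ray("top",f([[506,171]]),.075),"yellow",ray("top",f([[83,555]]),.075),"green",ray("top",[[342,357]],.075))
print("jar",ray("top",[[205,203]],.06),"bottle",ray("top",[[200,319]],.1))
```

```text
tin [ 0.5077 -0.1007  0.075 ] mat c [ 0.5391 -0.3246  0.    ] 
 [[ 0.6028 -0.216   0.    ]
 [ 0.6476 -0.3901  0.    ]
 [ 0.4754 -0.4324  0.    ]
 [ 0.4306 -0.2601  0.    ]] [0.1797 0.1772 0.178 ]
door [[ 0.6077  0.0706  0.17  ]
 [ 0.638  -0.1461  0.17  ]] 0.21877869210688083
x [0.9903 0.1388 0.    ] yaw 0.13920044936704634
press [ 0.6351 -0.1249  0.17  ] tin in cab -0.12277774250179573 -0.046416571732350594
mat yaw -1.3189076262237152 tin->mat [ 0.0314 -0.2239 -0.075 ] 0.22609950582854163
cup [[ 0.7225 -0.2514  0.075 ]] yellow [[0.4463 0.0681 0.075 ]] green [[ 0.3651 -0.0507  0.075 ]]
jar [[0.6468 0.1915 0.06  ]] bottle [[0.437 0.19  0.1  ]]
```

carry_out(targets="0.05 0.036 -0.0355 0 0 0 0; 0.05 0.036 -0.0355 0 0 0 0; 0.05 0.036 -0.0355 0 0 0 0; 0.05 0.036 -0.0355 0 0 0 0; 0.05 0.036 -0.0355 0 0 0 0; 0.05 0.036 -0.0355 0 0 0 0; 0.05 0.036 -0.0355 0 0 0 0; 0.05 0.036 -0.0355 0 0 0 0; 0.05 0.036 -0.0355 0 0 0 0; 0.05 0.036 -0.0355 0 0 0 0; 0.05 0.036 -0.0355 0 0 0 0; 0.05 0.036 -0.0355 0 0 0 0; 0.05 0 0 0 0 0 -0.18; 0.05 0 0 0 0 0 -0.18; 0.05 0 0 0 0 0 -0.18; 0.05 0 0 0 0 0 -0.18; 0.05 0 0 0 0 0 -0.18; 0.05 0 0 0 0 0 -0.18; 0.05 0 0 0 0 0 -0.16; 0.05 0 0 0 0 0 0")

```text
time_s: 2.6
tool_pos: [0.5003, -0.0068, 0.2129]
orientation: [0.643, 0.766, -0.0, -0.005]
wrist_force: [0.7, -0.0, 0.1]
grip_width: 0.05
```

carry_out(targets="0.05 -0.0195 -0.0055 0 0 0 0.035; 0.05 0 0 0.03 0 0 0; 0.05 0 0 0.03 0 0 0; 0.05 0 0 0.03 0 0 0; 0.05 0 0 0.03 0 0 0; 0.05 0 0 0 0 0 0")

```text
time_s: 3.35
tool_pos: [0.4969, -0.0269, 0.0893]
orientation: [0.667, 0.745, -0.0, -0.005]
wrist_force: [-0.3, 0.3, -0.2]
grip_width: 0.0496
```

Run:
```python
from h import *
from workcell import manip
o=manip.get_obs(); print(o['tool_pos'],R.from_quat(o['orientation']).as_matrix(),o['wrist_force'])
cv2.imwrite("pics/side1.png",viewer.get_image("side"))
```

```text
[ 0.49691357 -0.02694644  0.08928265] [[-0.1111229   0.99378006 -0.00727245]
 [ 0.99378681  0.11116396  0.00550825]
 [ 0.00628242 -0.00661517 -0.99995838]] [-0.29281448  0.28142206 -0.17027649]
```

View pics/side1.png

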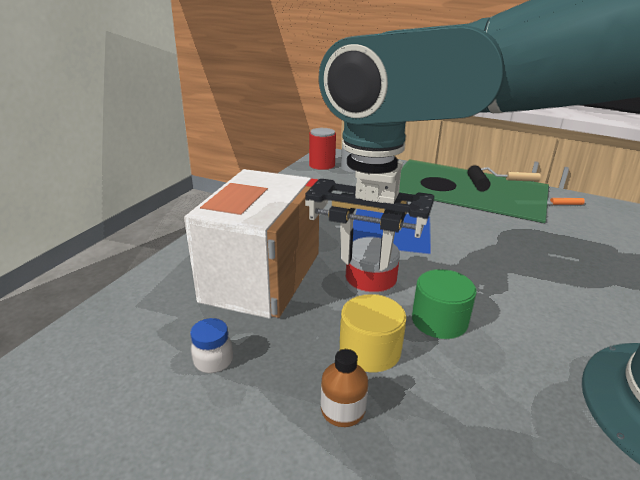

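The fingers hang clear between the tin (372,265) and the yellow one (373,330), about 27 mm short of the door. Next: go down and push.

carry_out(targets="0.05 0 0 0.03 0 0 -0.028; 0.05 0 0 0.03 0 0 0; 0.05 0 0 0.013 0 0 0; 0.05 0 0 0 0 0 0; 0.05 -0.015 0 0 0 0 0; 0.05 -0.015 0 0 0 0 0; 0.05 -0.015 0 0 0 0 0; 0.05 -0.015 0 0 0 0 0; 0.05 -0.015 0 0 0 0 0; 0.05 -0.015 0 0 0 0 0; 0.05 0 0 0 0 0 0")

```text
time_s: 4.78
tool_pos: [0.5151, -0.1234, 0.0259]
orientation: [0.659, 0.752, 0.004, 0.001]
wrist_force: [-0.7, 0.1, -0.1]
grip_width: 0.0502
```

Run:
```python
from h import *
from workcell import manip
o=manip.get_obs(); print(o['tool_pos'],R.from_quat(o['orientation']).as_matrix(),o['wrist_force'])
cv2.imwrite("pics/side2.png",viewer.get_image("side"))
```

```text
[ 0.5151341  -0.12340828  0.02590212] [[-0.13233363  0.99118588  0.00619426]
 [ 0.99119773  0.13230573  0.00471856]
 [ 0.00385744  0.00676416 -0.99996968]] [-0.68249472  0.14557261 -0.11446982]
```

View pics/side2.png

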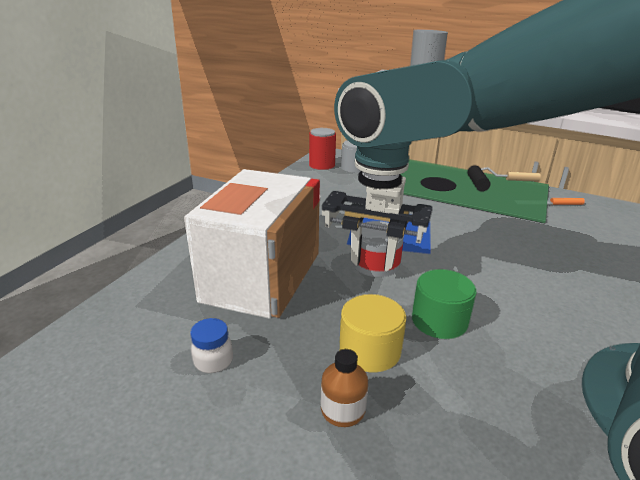

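The tin (378,250) sits between the fingers and slides along upright, with no contact with its neighbours. I'll push the remaining 153 mm.

carry_out(targets="0.05 -0.015 0 0 0 0 0; 0.05 -0.015 -0.0005 0 0 0 0; 0.05 -0.015 -0.0005 0 0 0 0; 0.05 -0.015 -0.0005 0 0 0 0; 0.05 -0.015 -0.0005 0 0 0 0; 0.05 -0.015 -0.0005 0 0 0 0; 0.05 -0.015 0 0 0 0 0; 0.05 -0.013 0 0 0 0 0; 0.05 -0.01 0 0 0 0 0; 0.05 -0.008 0 0 0 0 0; 0.05 -0.006 0 0 0 0 0; 0.05 0 0 0 0 0 0")

```text
time_s: 6.32
tool_pos: [0.5326, -0.2667, 0.0259]
orientation: [0.657, 0.754, 0.006, -0.002]
wrist_force: [0.2, 1.0, 0.7]
grip_width: 0.0502
```

Run:
```python
from h import *
from workcell import manip
o=manip.get_obs(); print(o['tool_pos'],R.from_quat(o['orientation']).as_matrix(),o['wrist_force'])
```

```text
[ 0.53264254 -0.26668634  0.02588594] [[-0.1367839   0.99058485  0.00564127]
 [ 0.99054499  0.13671345  0.01140432]
 [ 0.01052571  0.00714786 -0.99991906]] [0.24986755 1.01797877 0.67752464]
```

carry_out(targets="0.05 -0.005 0 0 0 0 0; 0.05 -0.005 0 0 0 0 0; 0.05 0 0 0 0 0 0; 0.05 0.02 0 0 0 0 0; 0.05 0.03 0 0 0 0 0; 0.05 0.01 0 0 0 0 0; 0 0 0 -0.03 0 0 0; 0 0 0 -0.05 0 0 0; 0 0 0 -0.05 0 0 0; 0 0.02 -0.02 0 0 0 0; 0 0.04 -0.04 0 0 0 0; 0 0.04 -0.04 0 0 0 0; 0 0 -0.05 0 0 0 0; 0 0 0 0 0 0 0")

```text
time_s: 8.07
tool_pos: [0.357, -0.1317, 0.1609]
orientation: [0.655, 0.755, 0.006, 0.001]
wrist_force: [0.1, 0.1, -0.4]
grip_width: 0.0004
```

Run:
```python
from h import *
from workcell import manip
o=manip.get_obs(); print(o['tool_pos'],R.from_quat(o['orientation']).as_matrix(),o['wrist_force'],o['grip_width'])
a,b=viewer.get_image("top"),viewer.get_image("side")
cv2.imwrite("pics/both3.png",cv2.vconcat([cv2.resize(a[90:330,240:560],(640,480)),b[100:220,200:600][:,:].copy() if 0 else cv2.resize(b[140:240,240:480],(640,267))])[:600] if 0 else cv2.hconcat([cv2.resize(a[90:390,240:540],(400,400)),cv2.resize(b[140:340,240:440],(400,400))]))
```

```text
[ 0.35700898 -0.13170205  0.16085634] [[-0.1411503   0.98994916  0.00878937]
 [ 0.98996748  0.14108438  0.00771883]
 [ 0.0064012   0.0097907  -0.99993158]] [ 0.10527715  0.11586427 -0.40327799] 0.00035634554868807977
```

View pics/both3.png

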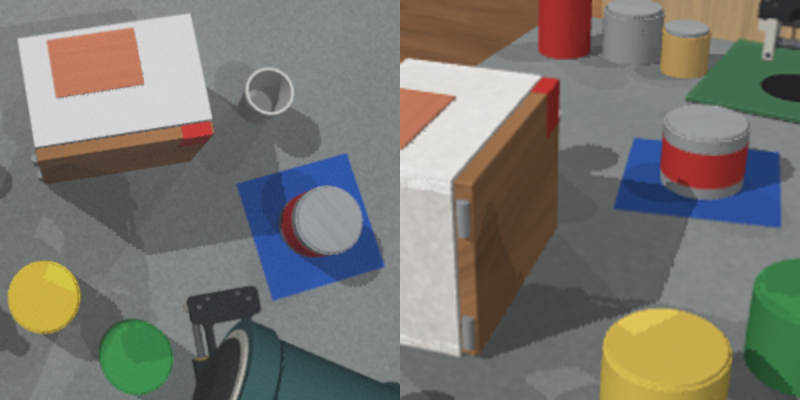

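The top crop shows the lid at (328,220) (full image 486,255) with blue mat all around the tin. The side view shows the tin upright on the mat with the door shut and its mark clear.

Run:
```python
from h import *
t=ray("top",[[486,255]],.075)[0]; m=np.array([.5391,-.3246,0]); a=-1.3189
d=t-m; print(t,"in mat",d[0]*np.cos(a)+d[1]*np.sin(a),-d[0]*np.sin(a)+d[1]*np.cos(a))
```

```text
[ 0.53797538 -0.32074896  0.075     ] in mat -0.004009806756244004 -0.00012928973130139844
```

carry_out(targets="0 -0.008 0.04 0.007 0 0 0; 0 -0.008 0.04 0.007 0 0 0; 0 -0.008 0.04 0.007 0 0 0; 0 -0.008 0.04 0.007 0 0 0; 0 0 0.02 0 -0.15 0 0; 0 0 0 0 -0.15 0 0; 0 0 0 0 0 0 0")

```text
time_s: 9.05
tool_pos: [0.5549, -0.1369, 0.1264]
orientation: [0.648, 0.746, 0.12, 0.096]
wrist_force: [0.3, -0.3, -0.7]
grip_width: 0.0003
```

Run:
```python
from h import *
from workcell import manip
o=manip.get_obs(); print(o['tool_pos'],R.from_quat(o['orientation']).as_matrix(),o['wrist_force'],o['grip_width'])
a,b=viewer.get_image("top"),viewer.get_image("side")
cv2.imwrite("pics/both4.png",cv2.hconcat([cv2.resize(a[90:330,300:540],(400,400)),cv2.resize(b[100:300,240:440],(400,400))]))
```

```text
[ 0.55490527 -0.13686534  0.12638093] [[-0.14233949  0.9437413   0.29848253]
 [ 0.98975287  0.13224805  0.05384894]
 [ 0.01134573  0.30308877 -0.95289478]] [ 0.33069049 -0.27108907 -0.6920155 ] 0.0002648045451955922
```

View pics/both4.png

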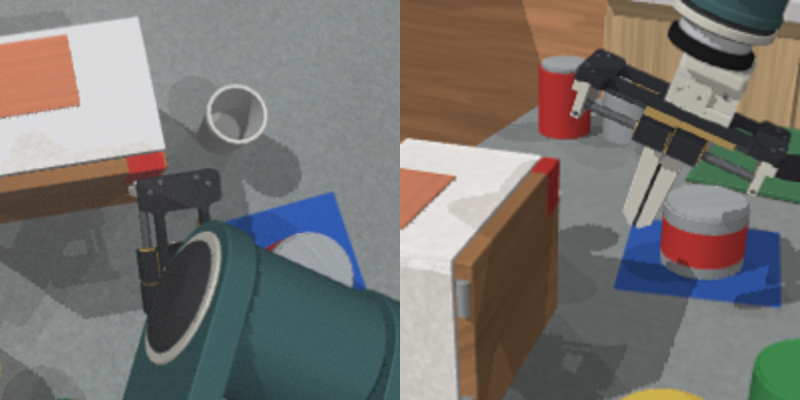

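carry_out(targets="0 0 0.016 0.0023 0 0 0; 0 0 0.016 0.0023 0 0 0; 0 0 0.016 0.0023 0 0 0; 0 0 0.004 0.0013 0 0 0; 0 0 0 0 0 0 0")

```text
time_s: 9.78
tool_pos: [0.6134, -0.1283, 0.1364]
orientation: [0.647, 0.747, 0.118, 0.095]
wrist_force: [-1.0, -0.3, 0.4]
grip_width: 0.0006
```

carry_out(targets="0 0 0.003 0.001 0 0 0; 0 0 0.003 0.001 0 0 0; 0 0 0 0 0 0 0")

```text
time_s: 10.15
tool_pos: [0.6194, -0.1276, 0.1362]
orientation: [0.647, 0.747, 0.117, 0.095]
wrist_force: [0.1, -0.5, -1.1]
grip_width: 0.0005
```

carry_out(targets="0 0 0.003 0.001 0 0 0; 0 0 0 0 0 0 0")

```text
time_s: 10.4
tool_pos: [0.6226, -0.1272, 0.1363]
orientation: [0.647, 0.747, 0.118, 0.095]
wrist_force: [-0.0, -0.6, 0.1]
grip_width: 0.0004
```

carry_out(targets="0 0 0.003 0.001 0 0 0; 0 0 0 0 0 0 0")

```text
time_s: 10.65
tool_pos: [0.6257, -0.1268, 0.1363]
orientation: [0.647, 0.747, 0.117, 0.095]
wrist_force: [-2.0, -0.5, 1.0]
grip_width: 0.0006
```

carry_out(targets="0 0 0.003 0.001 0 0 0; 0 0 0 0 0 0 0")

```text
time_s: 10.9
tool_pos: [0.6289, -0.1264, 0.1362]
orientation: [0.647, 0.747, 0.117, 0.095]
wrist_force: [-2.5, -1.3, 1.2]
grip_width: 0.0002
```

carry_out(targets="0 0 0.002 0.0006 0 0 0; 0 0 0 0 0 0 0")

```text
time_s: 11.15
tool_pos: [0.6311, -0.1261, 0.1362]
orientation: [0.647, 0.747, 0.117, 0.095]
wrist_force: [-0.9, -0.6, 0.5]
grip_width: 0.0007
```

carry_out(targets="0 0 0.0015 0.0005 0 0 0; 0 0 0 0 0 0 0")

```text
time_s: 11.4
tool_pos: [0.6325, -0.126, 0.1362]
orientation: [0.647, 0.747, 0.117, 0.095]
wrist_force: [-5.9, -1.0, 3.1]
grip_width: 0.0003
```

The force fell back near 6.5 mm of travel, so the catch let go, then rose at the stop. Withdrawing now.

carry_out(targets="0 0 -0.02 -0.006 0 0 0; 0 0 -0.038 -0.012 0 0 0; 0 0 -0.038 -0.012 0 0 0; 0 0 -0.038 -0.012 0 0 0; 0 0 -0.038 -0.012 0 0 0; 0 0 0 -0.04 0 0 0; 0 0 0 -0.04 0 0 0; 0 0 0 -0.04 0 0 0; 0 0 -0.02 0 0 0 0; 0 0 0 0 0 0 0; 0 0 0 0 0 0 0; 0 0 0 0 0 0 0; 0 0 0 0 0 0 0; 0 0 0 0 0 0 0; 0 0 0 0 0 0 0; 0 0 0 0 0 0 0; 0 0 0 0 0 0 0; 0 0 0 0 0 0 0; 0 0 0 0 0 0 0; 0 0 0 0 0 0 0")

```text
time_s: 13.9
tool_pos: [0.3961, -0.1603, 0.248]
orientation: [0.647, 0.747, 0.119, 0.096]
wrist_force: [-0.8, 0.2, 0.5]
grip_width: 0.0002
```

Run:
```python
from h import *
from workcell import manip
o=manip.get_obs(); print(o['time_s'],o['tool_pos'],o['wrist_force'])
a,b=viewer.get_image("top"),viewer.get_image("side")
cv2.imwrite("pics/both5.png",cv2.hconcat([cv2.resize(a[90:390,240:540],(400,400)),cv2.resize(b[140:400,160:420],(400,400))]))
```

```text
13.9 [ 0.39607954 -0.16034685  0.24800378] [-0.75623241  0.17138552  0.5352642 ]
```

View pics/both5.png

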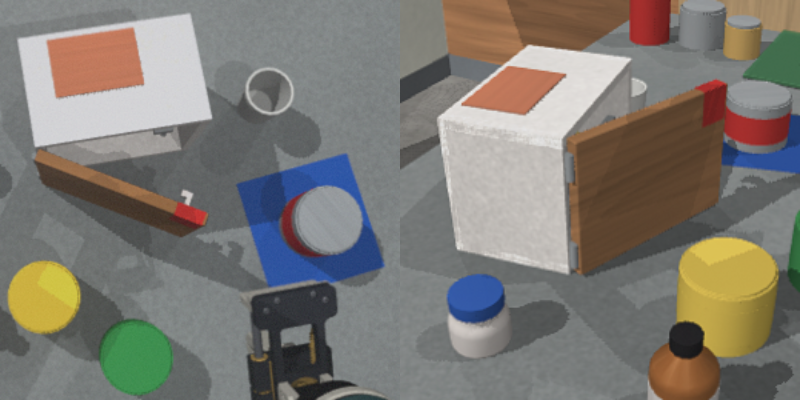

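The door's top edge now runs (37,155) to (206,213), which is about 28° (0.49 rad) from shut. The tin stands at the middle of the mat, and the cup, jar and bottle look unmoved. I'll let things settle, then hand in.

carry_out(targets="0 0 0 0 0 0 0; 0 0 0 0 0 0 0; 0 0 0 0 0 0 0; 0 0 0 0 0 0 0; 0 0 0 0 0 0 0; 0 0 0 0 0 0 0; 0 0 0 0 0 0 0; 0 0 0 0 0 0 0")

```text
time_s: 15.0
tool_pos: [0.3961, -0.1603, 0.248]
orientation: [0.647, 0.747, 0.119, 0.096]
wrist_force: [-0.6, 0.3, -0.3]
grip_width: 0.0003
```

```bash
python3 -c "
from workcell import manip
print(manip.sign_off())"
```

```text
the job is handed in; nothing more can be done
None
```

The job is done and handed in at 15 s of the 64 s. I pushed the tin onto the mat, pressed the door at its red mark until the catch let go, and withdrew. The spring then swung the door ajar.

- **Tin:** I slid it about 0.22 m with the fingertips 26 mm above the bench. It stands upright, about 4 mm from the mat's middle by the camera.
- **Door:** I pressed with the closed fingertips. The force was about 2 to 3 N and fell as the catch let go, then reached about 6 N at the stop. The last picture shows the door open about 0.49 rad. I then waited another second before handing in; I did not measure the door's speed.
- **Other items:** The bottle, jar and cup looked unmoved in that picture. I judged this by eye and did not measure them again.
- **Disagreement:** The fingertip met the door roughly 5 mm or more later than I had worked out. The finger is probably slimmer at the tip than I assumed, so I moved in 2 to 3 mm steps by force.

At the end the hand was clear of everything, with the wrist force near zero.

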